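# Load a kiln prop into the sawing jig against its stop

## Task

Take the white kiln prop from the wooden rack and lay it in the steel V-groove of the sawing jig, in the open part before the wooden saw bridge. Then push it along the groove, under the bridge, until its end touches the red stop, and let go of it. The stop is only lightly clamped and already set to length, so feel for it and do not shift it; leave the other two props in the rack.

Things in the scene. Friction and masses are not known exactly. Their poses are not given: they have to be found in the camera images.
- prop: the white kiln prop to load: a ceramic rod 30 mm in diameter, 160 mm long, about 220 g, plain at both ends (either may lead). Origin: middle of the rod on its axis; y runs along it, x and z turn as it rolls. At the start it lies level in any of the rack's three places, axis 43 mm above the table
- rack: fixed wooden rack board 230 x 150 x 12 mm with three places, at x = -78, 0, +78 mm, each two dowels along its y axis on which a prop lies. The dowels reach 13 mm either side of the prop's axis, less than the prop, so fingers pass beside them down to the board (12 mm above the table). Origin: middle of its underside, z up
- prop_red: terracotta-red prop, 30 mm in diameter, 130 mm long, in another place of the rack; stays there. Origin at its middle, y along it
- prop_grey: dark grey prop, 30 mm in diameter, 160 mm long, in another place of the rack; stays there. Origin at its middle, y along it
- jig: sawing jig, fixed: wooden base 110 x 400 x 12 mm (x, y, z), a steel angle on it forms a 90-degree V-groove along y from -180 to +180 mm. Origin: middle of the underside, z up. V bottom at z = 30, lips at z = 43 mm and x = +-13 mm (15 outside: fingers holding a prop pass beside, down to z = 15). A seated prop has its axis at x = 0, z = 51, top at z = 66 mm, and slides with 1 to 4 N
- groove_open (a point): on the jig at x = 0, y = -80, z = 51 mm: the axis point of a prop seated in the open part of the groove, where it is laid in. The open part runs from y = -180 mm to the bridge at +20 mm. The prop is to be pushed from here towards the jig's +y
- bridge (a point): wooden saw bridge over the groove, 76 mm wide, from y = +20 to +50 mm of the jig, underside at z = 76, top at z = 88 mm, opening 52 mm wide. This point: middle of its underside. With the prop against the stop, 30 to 80 mm of it still stick out before the bridge, so shut fingers, above the lips, can push its rear end
- stop_zone (a point): on the groove at jig y = +125, z = 51 mm: mid of the zone where the red stop (52 mm wide, 84 high, 24 long) is set astride the groove. Its flat face, towards -y, stands anywhere from y = +100 to +150 mm, new each time; this point does not follow it: find it by feel. Held by friction, it slips towards +y if pushed with about 12 N and must not be shifted
Mind the look-alikes: they are no part of the job. Of the things shaped like the prop, the white one is meant.

How it is judged:
By the outcome, as a careful person would: the job done as asked, in the order asked, and still so for the second after the job is handed in, with the robot touching nothing.
It also fails if it takes over 59 s, if anything falls off the work surface, if the arm or the gripper's body presses on something with over 40 N, if the wrist force passes 120 N, or if a joint passes its speed limit or range.

## Robot

A 6-joint arm with a two-finger parallel gripper is mounted at the origin on the work surface. World frame = base frame: x ahead of the robot, y to its left, z up, the work surface at z = 0. Lengths are in m, angles in rad, forces in N, time in s.
With the tool pointing down it reaches from about 0.35 to 0.85 m from the base axis. Payload 8.1 kg.
Tool frame: the origin (TCP) lies at the very end of the fingers, on their centre line; the grasp point (between the pads) lies 19 mm behind it; x points along the fingers, y is the direction in which the jaws open and shut, and the axes are right-handed (so a half turn about x gives the same grasp; the last joint's range is limited). The gripper opens to 93 mm and grips with 3 to 60 N. Pads are 15 mm wide; open, the fingers measure 128 mm over their backs; the gripper's body (75 mm by 188 mm) begins 65 mm behind the grasp point.
Start: joints at [1.197, 0.13, 1.488, -0, 1.523, -0.085], TCP at [0.171, 0.575, 0.219] pointing down, gripper open.
Joint ranges: [-2.96, 2.96], [-0.89, 2.26], [0.02, 2.5], [-1.34, 4.48], [0, 2.73], [-2.66, 2.66]. Speed limits (rad/s): [2.39, 2.39, 2.79, 3.14, 3.14, 3.14].

## Interface

Orientations are given as a rotation vector (axis times angle).
In Python, from plant import * gives the robot as it stands. The module is installed in compiled form; this text tells all that it offers.
- The arm moves only by the tool apply_moves, never from a script. Its argument "series" is a list of rows, each an object with "jaw": the gripper's target within -1 to 1 (shut at 1, half-way at 0, fully open at -1); "linear": the shift along the tool's x, y, z normalised to -1 to 1, where 1 is 0.6 m, a list of three; "roll": the turn about the tool's x normalised to -1 to 1, where 1 is 30 degrees. A call has 1 to 20 rows; each row is the pose to reach, as a shift and turn from the pose measured when the call began, along the tool's axes at that moment; what a row does not reach only later rows make up. A row lasts 1/8 s, in which the tool goes at most 62.5 mm and 10.7 degrees, less where a joint would pass 70% of its speed; a pose out of reach is approached as far as the arm can. A call with a number of a shift or a turn outside -1 to 1 is refused whole. A call with a gripper value outside its range is refused whole. The fingers move at their own pace and stop on an object; "force" is the grip in N (left out, the last holds). Time passes only in rows, so rows that repeat a pose let the fingers close. It gives the time, the measured TCP pose, the force and the opening at its end, in the units of the state.
- read_state(): the state, without advancing time (a new reading comes with each control period).
- read_camera(name): name is "scene" or "top" or "wrist"; returns a dict with "pixels" (420x560x3 uint8, blue, green, red), "intrinsics" (3x3 intrinsics, pixels), "rvec" (rotation vector, rad) and "tvec" (3), from world to camera coordinates, as OpenCV has them; the wrist camera has in their place "tool_from_camera" (4x4, takes a point from camera to tool coordinates, whose origin is the TCP and whose axes are the tool frame's). Camera axes: x right, y down, z forward; pixel columns grow to the right and rows downward; lengths in m; the calibration is good to about 2 mm. A picture is of the moment at which its call begins: read the wrist's pose just before it. There is no depth.
- close_job(): hands the job in, once; it reports no verdict.
The state is a dict: "t": time; "q": joint angles; "dq": joint speeds; "joint_torque": joint torques, N m; "tool_pos": TCP position; "orientation": TCP orientation; "force": force on the tool from outside, world axes, zero at the start; "wrist_torque": the same for the moment, N m; "opening": finger opening in m.
Only numpy, scipy, OpenCV 4.12 (cv2) and the standard library are available. Lean on these libraries where they do the work, as an engineer would, in place of code of your own. Each camera call takes 0.05 s, during which the arm holds its last target. There are 200 camera calls.

## Working session

There is one attempt and no reset: what is moved stays moved. The work goes in short steps, Python scripts to look and compute and a tool call to move; the robot and the scene stay as the last step left them, time stands still between calls to the robot, and variables do not carry over. Pictures are saved under pics/ and viewed, about 8 in all and at most 12, crops included, and the job is handed in when it is done.

Besides the shell and the picture viewer there is one more tool, called after ">>>" by a JSON object that holds its "method" and its "body", one argument or row to a line. apply_moves: Moves the arm, as the interface text tells. Its arguments: {"type":"object","properties":{"series":{"type":"array"},"force":{"type":"number"}},"required":["series"]}

```bash
mkdir -p pics; python3 - <<'E'
from plant import *
import cv2,numpy as np
for n in("top","scene"):
    c=read_camera(n); cv2.imwrite(f"pics/{n}0.png",cv2.resize(c["pixels"],(800,600)))
    R=cv2.Rodrigues(np.array(c["rvec"]))[0]; print(n,c["intrinsics"],(-R.T@np.array(c["tvec"]).ravel()).round(3),R.round(2).tolist())
s=read_state();print(s)
E
```

```text
top [[476.22149099   0.         274.91315284]
 [  0.         476.22149099 212.44660881]
 [  0.           0.           1.        ]] [ 0.318 -0.143  1.26 ] [[-0.01, -1.0, -0.02], [-0.99, 0.01, -0.13], [0.13, 0.02, -0.99]]
scene [[525.15407383   0.         283.08601028]
 [  0.         525.15407383 207.02602817]
 [  0.           0.           1.        ]] [ 1.393 -0.18   1.097] [[0.05, 1.0, 0.01], [0.74, -0.03, -0.67], [-0.67, 0.05, -0.74]]
{'t': 0.1, 'q': array([ 1.19660884e+00,  1.31101507e-01,  1.48916203e+00, -2.44630054e-05,
        1.52300777e+00, -8.54114915e-02]), 'dq': array([-0.00076822, -0.00176174, -0.00489112,  0.00115632,  0.0003711 ,
        0.00036633]), 'joint_torque': array([ 1.31395871e-03, -5.61343682e+01, -4.93095481e+01,  7.69608747e-02,
        2.91560974e-02, -1.17014670e-04]), 'tool_pos': array([0.17067231, 0.57467578, 0.21768746]), 'orientation': array([ 0.22538003,  1.55924466, -0.22796376]), 'force': array([ 0.59111378, -0.10557743, -0.17730262]), 'wrist_torque': array([0.02575503, 0.01766648, 0.00615673]), 'opening': 0.09310266009493692}
```

View pics/top0.png

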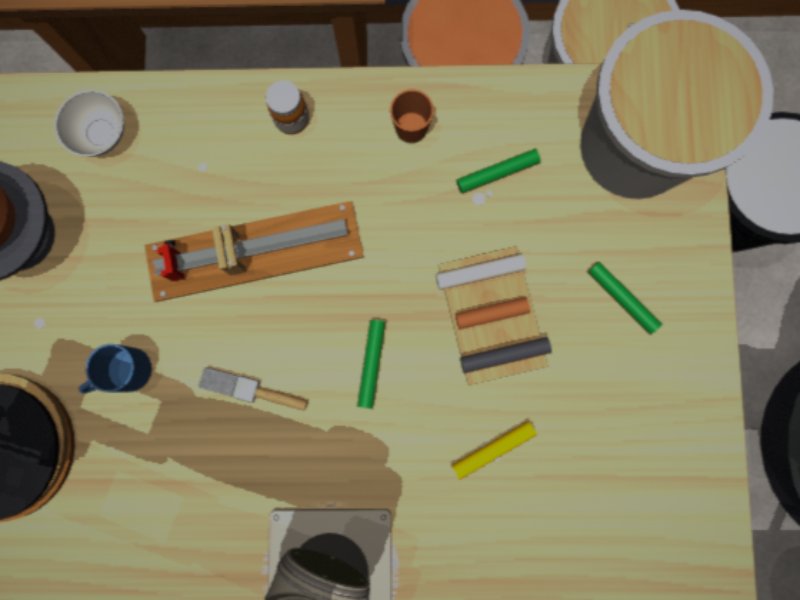

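View pics/scene0.png

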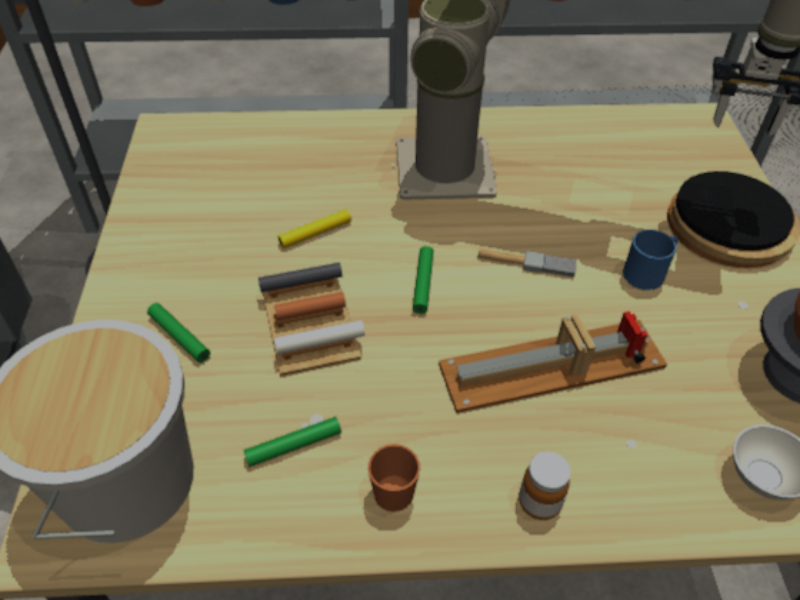

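The white prop is in the top row of the top view, from about (440,279) to (525,264). The jig corners are near (145,245), (353,203), (363,258) and (155,300), and the red stop is near (168,260).

```bash
cat > h.py <<'E'
from plant import *
import cv2,numpy as np
from scipy.spatial.transform import Rotation as Ro
def ray(c,uv,z):
    R=cv2.Rodrigues(np.array(c["rvec"]))[0]; t=np.array(c["tvec"]).ravel()
    C=-R.T@t; d=R.T@np.linalg.inv(c["intrinsics"])@[uv[0],uv[1],1]
    return C+d*(z-C[2])/d[2]
def toolmove(target,s=None):
    s=s or read_state()
    return Ro.from_rotvec(s["orientation"]).inv().apply(np.array(target)-s["tool_pos"])/0.6
E
python3 - <<'E'
from h import *
c=read_camera("top");k=.7
for n,u,z in [("jc",(145,245),.012),("jc",(353,203),.012),("jc",(363,258),.012),("jc",(155,300),.012),("gr_r",(347,228),.04),("pl",(440,279),.043),("pr",(525,264),.043),("rackTL",(437,263),.012),("TR",(517,247),.012),("BL",(469,384),.012),("BR",(548,367),.012)]:
    print(n,ray(c,(u[0]*k,u[1]*k),z).round(4))
p=c["pixels"]
a=cv2.resize(p[130:220,90:265],None,fx=4.5,fy=4.5,interpolation=2)
cv2.imwrite("pics/jig.png",a)
a=cv2.resize(p[165:275,295:395],None,fx=5.4,fy=5.4,interpolation=2)
cv2.imwrite("pics/rack.png",a)
s=read_state();print(Ro.from_rotvec(s["orientation"]).as_matrix().round(3))
E
```

```text
jc [0.5951 0.3487 0.012 ]
jc [ 0.6712 -0.0441  0.012 ]
jc [ 0.5654 -0.0628  0.012 ]
jc [0.4902 0.3258 0.012 ]
gr_r [ 0.6162 -0.0352  0.04  ]
pl [ 0.5189 -0.2042  0.043 ]
pr [ 0.5448 -0.3584  0.043 ]
rackTL [ 0.5543 -0.2007  0.012 ]
TR [ 0.5829 -0.3501  0.012 ]
BL [ 0.3301 -0.2553  0.012 ]
BR [ 0.3597 -0.3994  0.012 ]
[[-0.001  0.285  0.959]
 [-0.001  0.959 -0.285]
 [-1.    -0.001 -0.   ]]
```

View pics/jig.png

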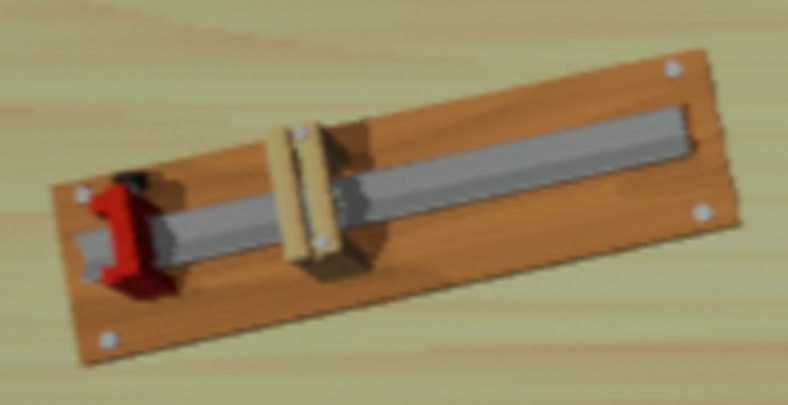

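View pics/rack.png

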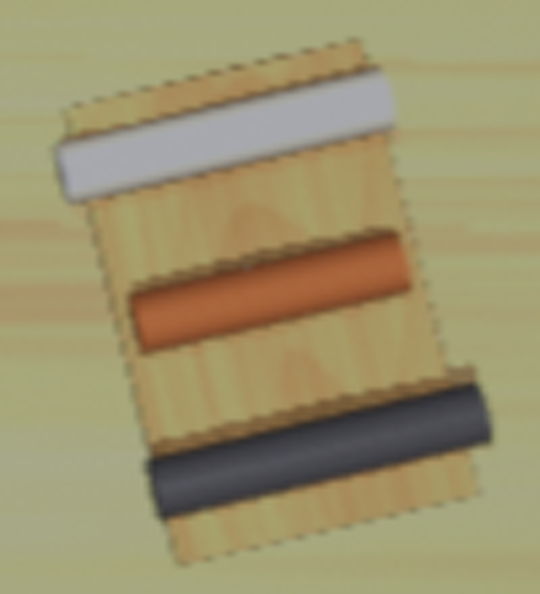

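The jig crop shows the corners at (52,185), (703,50), (741,225) and (86,366), and the groove ends near (687,131) and (81,259). In the rack crop, the white prop's ends are at (65,173) and (392,102).

```bash
python3 - <<'E'
from h import *
c=read_camera("top")
f=lambda u,o,k,z:ray(c,(o[0]+(u[0]+.5)/k-.5,o[1]+(u[1]+.5)/k-.5),z)[:2]
J=np.array([f(u,(90,130),4.5,.012) for u in [(52,185),(703,50),(741,225),(86,366)]])
M=np.array([[.055,.2],[.055,-.2],[-.055,-.2],[-.055,.2]])
def fit(M,P):
    m,p=M.mean(0),P.mean(0); H=(M-m).T@(P-p)
    th=np.arctan2(H[0,1]-H[1,0],H[0,0]+H[1,1]); R=np.array([[np.cos(th),-np.sin(th)],[np.sin(th),np.cos(th)]])
    o=p-R@m; print("res mm",((P-(M@R.T+o))*1e3).round(1).tolist()); return o,th,R
o,th,R=fit(M,J);print("jig",o.round(4),th)
for u,z in [((687,131),.036),((81,259),.036)]: print("groove end local",((f(u,(90,130),4.5,z)-o)@R).round(4))
for n,y in [("open",-.08),("bridge",.035),("stop",.125)]: print(n,(R@[0,y]+o).round(4))
a,b=[f(u,(295,165),5.4,.043) for u in [(65,173),(392,102)]]
d=a-b;print("prop",((a+b)/2).round(4),np.linalg.norm(d),np.arctan2(-d[0],d[1]))
K=np.array([f(u,(295,165),5.4,.012) for u in [(65,108),(362,40),(480,492),(182,564)]])
M=np.array([[.115,.075],[.115,-.075],[-.115,-.075],[-.115,.075]])
o,th,R=fit(M,K);print("rack",o,th, R@[.078,0]+o)
s=read_state();ty=Ro.from_rotvec(s["orientation"]).as_matrix();print("tool yaw y",ty[:,1],ty[:,2])
E
```

```text
res mm [[1.4, 0.0], [-0.8, 1.6], [-0.1, 1.0], [-0.4, -2.6]]
jig [0.582  0.1427] 0.20157567102716295
groove end local [ 0.0016 -0.1799]
groove end local [0.002 0.182]
open [0.598  0.0643]
bridge [0.575 0.177]
stop [0.557  0.2652]
prop [ 0.5319 -0.2792] 0.16043622653240422 0.20557773952673034
res mm [[-0.1, 0.3], [-1.1, -0.3], [0.6, 1.2], [0.7, -1.1]]
rack [ 0.45763139 -0.30166482] 0.2247404680394684 [ 0.53366984 -0.28428226]
tool yaw y [ 0.28479401  0.95858809 -0.00111582] [ 9.58588662e-01 -2.84794262e-01 -6.89617125e-05]
```

>>> {"method": "apply_moves", "body": {
  "series": [
    {"jaw":-0.4,"linear":[-0.03,-0.6,0.49],"roll":1},
    {"jaw":-0.4,"linear":[-0.03,-0.6,0.49],"roll":1},
    {"jaw":-0.4,"linear":[-0.03,-0.6,0.49],"roll":1},
    {"jaw":-0.4,"linear":[-0.03,-0.6,0.49],"roll":1},
    {"jaw":-0.4,"linear":[-0.03,-0.6,0.49],"roll":1},
    {"jaw":-0.4,"linear":[-0.03,-0.6,0.49],"roll":1},
    {"jaw":-0.4,"linear":[-0.03,-0.6,0.49],"roll":1},
    {"jaw":-0.4,"linear":[-0.03,-0.6,0.49],"roll":1},
    {"jaw":-0.4,"linear":[-0.03,-0.6,0.49],"roll":1}
  ]
}}

```text
t: 1.32
tool_pos: [0.3506, 0.1445, 0.2365]
orientation: [0.637, 1.474, -0.639]
force: [0.4, -0.3, -0.6]
opening: 0.065
```

```bash
cat >> h.py <<'E'
def plan(x,y,z,yaw):
    s=read_state(); R=Ro.from_rotvec(s["orientation"]).as_matrix()
    y0=np.arctan2(R[1,1],R[0,1]); d=(y0-yaw+np.pi/2)%np.pi-np.pi/2
    print("t",s["t"].__round__(2),"pos",s["tool_pos"].round(4),"jaw yaw",round(y0,4),"F",s["force"].round(2),"open",round(s["opening"],4),"q",s["q"].round(2))
    print("linear",toolmove((x,y,z),s).round(4),"roll",round(np.degrees(d)/30,4),"tilt",R[:,0].round(4))
E
python3 -c "
from h import *
plan(.532,-.279,.2,.208)"
```

```text
t 1.32 pos [0.3506 0.1445 0.2365] jaw yaw 0.7544 F [ 0.44 -0.3  -0.58] open 0.065 q [ 0.26 -0.51  2.02 -0.    1.63 -0.5 ]
linear [ 0.0616 -0.263   0.7213] roll 1.0435 tilt [ 1.0e-04 -1.1e-03 -1.0e+00]
```

>>> {"method": "apply_moves", "body": {
  "series": [
    {"jaw":-0.4,"linear":[0.04,-0.263,0.721],"roll":1},
    {"jaw":-0.4,"linear":[0.04,-0.263,0.721],"roll":1},
    {"jaw":-0.4,"linear":[0.04,-0.263,0.721],"roll":1},
    {"jaw":-0.4,"linear":[0.04,-0.263,0.721],"roll":1},
    {"jaw":-0.4,"linear":[0.04,-0.263,0.721],"roll":1},
    {"jaw":-0.4,"linear":[0.04,-0.263,0.721],"roll":1},
    {"jaw":-0.4,"linear":[0.04,-0.263,0.721],"roll":1},
    {"jaw":-0.4,"linear":[0.04,-0.263,0.721],"roll":1},
    {"jaw":-0.4,"linear":[0.04,-0.263,0.721],"roll":1},
    {"jaw":-0.4,"linear":[0.04,-0.263,0.721],"roll":1}
  ]
}}

```text
t: 2.58
tool_pos: [0.5321, -0.2771, 0.2126]
orientation: [1.036, 1.31, -1.037]
force: [0.3, 0.4, -1.1]
opening: 0.065
```

```bash
python3 -c "
from h import *
plan(.532,-.279,.09,.208)
c=read_camera('wrist');cv2.imwrite('pics/w1.png',c['pixels']);print(c['tool_from_camera'],c['intrinsics'])"
```

```text
t 2.58 pos [ 0.5321 -0.2771  0.2126] jaw yaw 0.232 F [ 0.32  0.4  -1.12] open 0.065 q [-0.57  0.13  1.5  -0.    1.51 -0.8 ]
linear [ 0.2043 -0.0008  0.003 ] roll 0.0459 tilt [-5.e-04 -2.e-04 -1.e+00]
[[-1.73963589e-04 -2.69741048e-01  9.62932883e-01 -1.64946572e-01]
 [ 9.99999935e-01  2.57803266e-04  2.52877127e-04  3.17626407e-04]
 [-3.16458583e-04  9.62932864e-01  2.69740985e-01 -7.42964024e-02]
 [ 0.00000000e+00  0.00000000e+00  0.00000000e+00  1.00000000e+00]] [[337.75945555   0.         283.09367159]
 [  0.         337.75945555 207.43188427]
 [  0.           0.           1.        ]]
```

View pics/w1.png

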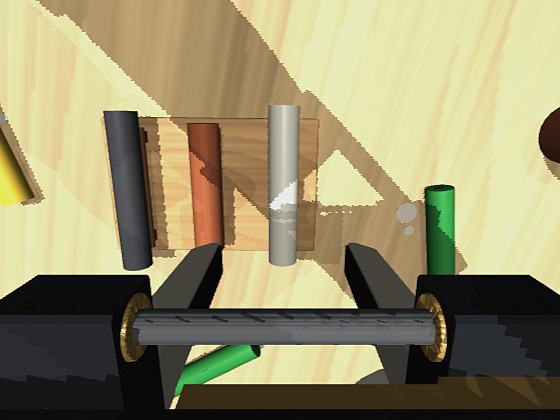

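The white prop runs from about (283.5,106) to (282.5,262) in the wrist view. It sits centred between the fingers and almost parallel to them.

```bash
cat >> h.py <<'E'
def wray(c,s,uv,z):
    T=np.array(c["tool_from_camera"]);R=Ro.from_rotvec(s["orientation"])
    d=R.apply(T[:3,:3]@np.linalg.inv(c["intrinsics"])@[uv[0],uv[1],1]);o=R.apply(T[:3,3])+s["tool_pos"]
    return o+d*(z-o[2])/d[2]
E
python3 -c "
from h import *
s=read_state();c=read_camera('wrist')
a=wray(c,s,(283.5,105),.05);b=wray(c,s,(282.5,264),.045);d=b-a
print(a,b,(a+b)/2,np.linalg.norm(d),np.arctan2(-d[0],d[1]))
"
```

```text
[ 0.51408783 -0.19787551  0.05      ] [ 0.55075637 -0.35704497  0.045     ] [ 0.5324221  -0.27746024  0.0475    ] 0.16341511374834783 -2.9151688803929012
```

>>> {"method": "apply_moves", "body": {
  "series": [
    {"jaw":-0.4,"linear":[0.1,0,0.0015],"roll":0.01},
    {"jaw":-0.4,"linear":[0.2,0,0.0015],"roll":0.01},
    {"jaw":-0.4,"linear":[0.26,0,0.0015],"roll":0.01},
    {"jaw":-0.4,"linear":[0.29,0,0.0015],"roll":0.01},
    {"jaw":-0.4,"linear":[0.311,0,0.0015],"roll":0.01},
    {"jaw":-0.4,"linear":[0.311,0,0.0015],"roll":0.01}
  ]
}}

```text
t: 3.42
tool_pos: [0.5327, -0.2782, 0.027]
orientation: [1.039, 1.307, -1.04]
force: [0.6, -0.4, -0.1]
opening: 0.0651
```

>>> {"method": "apply_moves", "body": {
  "series": [
    {"jaw":0.5,"linear":[0,0,0],"roll":0},
    {"jaw":0.5,"linear":[0,0,0],"roll":0},
    {"jaw":0.5,"linear":[0,0,0],"roll":0},
    {"jaw":0.5,"linear":[0,0,0],"roll":0},
    {"jaw":0.5,"linear":[0,0,0],"roll":0},
    {"jaw":0.5,"linear":[0,0,0],"roll":0}
  ],
  "force": 20
}}

```text
t: 4.18
tool_pos: [0.5322, -0.2785, 0.0274]
orientation: [1.039, 1.307, -1.041]
force: [-5.4, 0.6, 5.9]
opening: 0.0294
```

>>> {"method": "apply_moves", "body": {
  "series": [
    {"jaw":1,"linear":[-0.02,0,0],"roll":0},
    {"jaw":1,"linear":[-0.06,0,0],"roll":0},
    {"jaw":1,"linear":[-0.14,0,0],"roll":0},
    {"jaw":1,"linear":[-0.22,0,0],"roll":0},
    {"jaw":1,"linear":[-0.22,0,0],"roll":0}
  ],
  "force": 30
}}

```text
t: 4.8
tool_pos: [0.5353, -0.28, 0.1658]
orientation: [1.038, 1.297, -1.038]
force: [0.7, -0.3, -2.5]
opening: 0.0296
```

```bash
python3 -c "
from h import *
plan(.598,.0643,.2,.2016)"
```

```text
t 4.8 pos [ 0.5353 -0.28    0.1658] jaw yaw 0.2275 F [ 0.75 -0.3  -2.55] open 0.0296 q [-0.57  0.16  1.55 -0.    1.42 -0.79]
linear [-0.06    0.2315 -0.535 ] roll 0.0495 tilt [ 0.0084 -0.0066 -0.9999]
```

>>> {"method": "apply_moves", "body": {
  "series": [
    {"jaw":1,"linear":[-0.06,0.231,-0.535],"roll":0.05},
    {"jaw":1,"linear":[-0.06,0.231,-0.535],"roll":0.05},
    {"jaw":1,"linear":[-0.06,0.231,-0.535],"roll":0.05},
    {"jaw":1,"linear":[-0.06,0.231,-0.535],"roll":0.05},
    {"jaw":1,"linear":[-0.06,0.231,-0.535],"roll":0.05},
    {"jaw":1,"linear":[-0.06,0.231,-0.535],"roll":0.05},
    {"jaw":1,"linear":[-0.06,0.231,-0.535],"roll":0.05},
    {"jaw":1,"linear":[-0.06,0.231,-0.535],"roll":0.05}
  ]
}}

```text
t: 5.8
tool_pos: [0.5971, 0.0639, 0.1989]
orientation: [1.057, 1.288, -1.059]
force: [0.2, -0.3, -1.7]
opening: 0.0292
```

```bash
python3 -c "
from h import *
plan(.598,.0643,.1,.2016)
c=read_camera('wrist');cv2.imwrite('pics/w2.png',cv2.resize(c['pixels'],(800,600)))"
```

```text
t 5.8 pos [0.5971 0.0639 0.1989] jaw yaw 0.2018 F [ 0.25 -0.28 -1.69] open 0.0292 q [ 0.03  0.14  1.52 -0.01  1.48 -0.18]
linear [ 0.1648  0.0008 -0.0017] roll 0.0003 tilt [ 0.0067 -0.007  -1.    ]
```

View pics/w2.png

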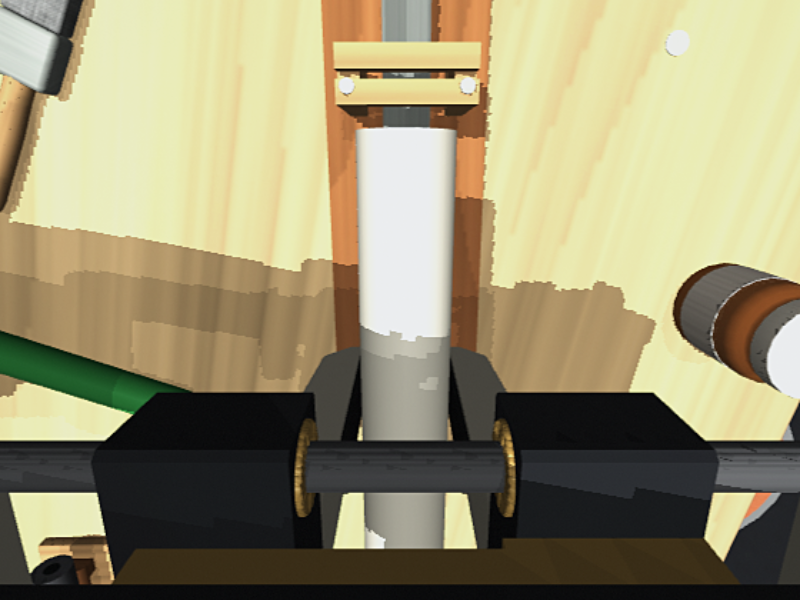

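The groove beyond the prop is centred at about (407.5,20) and (406.5,115). The bridge top spans x 334 to 481, and the prop is centred at about 406.

```bash
python3 -c "
from h import *
s=read_state();c=read_camera('wrist')
th=.2016;R=np.array([[np.cos(th),-np.sin(th)],[np.sin(th),np.cos(th)]]);o=np.array([.582,.1427])
f=lambda u,v,z:((wray(c,s,(u*.7,v*.7),z)[:2]-o)@R).round(4)
print('tcp',((s['tool_pos'][:2]-o)@R).round(4))
for u,v,z in [(407.5,20,.043),(406.5,115,.043),(407.5,43,.088),(407,105,.088),(407,128,.199+.019)]: print(u,v,f(u,v,z))
"
```

```text
tcp [-0.0011 -0.0807]
407.5 20 [0.002  0.0729]
406.5 115 [0.0015 0.02  ]
407.5 43 [0.0016 0.0513]
407 105 [0.0013 0.0215]
407 128 [-0.      0.0028]
```

>>> {"method": "apply_moves", "body": {
  "series": [
    {"jaw":1,"linear":[0.08,0.0035,0],"roll":0},
    {"jaw":1,"linear":[0.16,0.0035,0],"roll":0},
    {"jaw":1,"linear":[0.22,0.0035,0],"roll":0},
    {"jaw":1,"linear":[0.245,0.0035,0],"roll":0},
    {"jaw":1,"linear":[0.255,0.0035,0],"roll":0},
    {"jaw":1,"linear":[0.26,0.0035,0],"roll":0},
    {"jaw":1,"linear":[0.265,0.0035,0],"roll":0},
    {"jaw":1,"linear":[0.267,0.0035,0],"roll":0}
  ]
}}

```text
t: 6.9
tool_pos: [0.6021, 0.0623, 0.0425]
orientation: [1.059, 1.284, -1.058]
force: [-8.6, -1.1, 19.4]
opening: 0.0295
```

```bash
python3 -c "
from h import *
plan(.5995,.0646,.0354,.2016)"
```

```text
t 6.9 pos [0.6021 0.0623 0.0425] jaw yaw 0.2002 F [-8.61 -1.14 19.42] open 0.0295 q [ 0.02  0.28  1.65 -0.01  1.2  -0.17]
linear [ 0.0118 -0.0036 -0.0047] roll -0.0026 tilt [ 0.0104 -0.0072 -0.9999]
```

>>> {"method": "apply_moves", "body": {
  "series": [
    {"jaw":1,"linear":[-0.006,-0.002,0],"roll":0},
    {"jaw":1,"linear":[-0.008,-0.005,0],"roll":0},
    {"jaw":1,"linear":[-0.008,-0.0055,0],"roll":0},
    {"jaw":1,"linear":[-0.008,-0.0055,0],"roll":0}
  ]
}}

```text
t: 7.4
tool_pos: [0.5986, 0.0617, 0.047]
orientation: [1.059, 1.285, -1.058]
force: [-0.6, 0.4, -1.9]
opening: 0.0291
```

```bash
python3 -c "
from h import *
plan(.5995,.0646,.0354,.2016)
c=read_camera('wrist');cv2.imwrite('pics/w3.png',cv2.resize(c['pixels'],(800,600)))"
```

```text
t 7.4 pos [0.5986 0.0617 0.047 ] jaw yaw 0.2003 F [-0.58  0.38 -1.85] open 0.0291 q [ 0.02  0.27  1.65 -0.01  1.21 -0.18]
linear [ 0.0193  0.0023 -0.0046] roll -0.0025 tilt [ 0.0099 -0.0072 -0.9999]
```

View pics/w3.png

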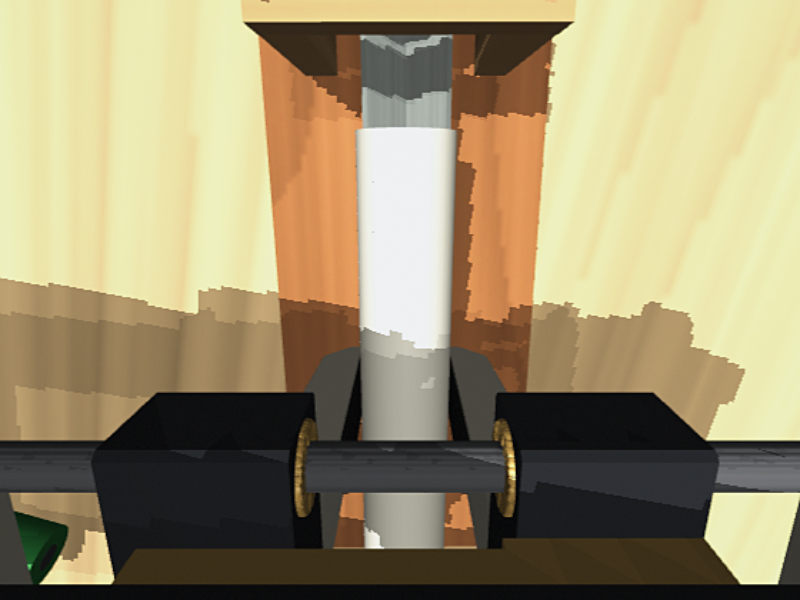

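The prop (x 357 to 457) and the groove ahead (x 361 to 451) are now in line. I'll lower it.

>>> {"method": "apply_moves", "body": {
  "series": [
    {"jaw":1,"linear":[0.006,0,0],"roll":0},
    {"jaw":1,"linear":[0.01,0,0],"roll":0},
    {"jaw":1,"linear":[0.014,0,0],"roll":0},
    {"jaw":1,"linear":[0.017,0,0],"roll":0},
    {"jaw":1,"linear":[0.019,0,0],"roll":0}
  ]
}}

```text
t: 8.07
tool_pos: [0.5992, 0.0617, 0.0358]
orientation: [1.06, 1.284, -1.057]
force: [3.4, 0.7, 1.8]
opening: 0.0292
```

```bash
python3 -c "
from h import *
plan(.5995,.0646,.0354,.2016)"
```

```text
t 8.07 pos [0.5992 0.0617 0.0358] jaw yaw 0.2003 F [3.43 0.7  1.77] open 0.0292 q [ 0.02  0.28  1.66 -0.01  1.19 -0.18]
linear [ 0.0006  0.0015 -0.0047] roll -0.0026 tilt [ 0.0109 -0.0071 -0.9999]
```

>>> {"method": "apply_moves", "body": {
  "series": [
    {"jaw":-0.4,"linear":[0,0,0],"roll":0},
    {"jaw":-0.4,"linear":[0,0,0],"roll":0},
    {"jaw":-0.4,"linear":[0,0,0],"roll":0},
    {"jaw":-0.4,"linear":[0,0,0],"roll":0},
    {"jaw":-0.4,"linear":[0,0,0],"roll":0},
    {"jaw":-0.4,"linear":[-0.05,0,0],"roll":0},
    {"jaw":-0.4,"linear":[-0.12,0,0],"roll":0},
    {"jaw":-0.4,"linear":[-0.2,0,0],"roll":0},
    {"jaw":-0.4,"linear":[-0.2,0,0],"roll":0}
  ]
}}

```text
t: 9.2
tool_pos: [0.6012, 0.0626, 0.1615]
orientation: [1.063, 1.277, -1.051]
force: [0.5, -0.2, 0.7]
opening: 0.065
```

```bash
python3 -c "
from h import *
th=.2016;R=np.array([[np.cos(th),-np.sin(th)],[np.sin(th),np.cos(th)]]);o=np.array([.5835,.143])
p=R@[0,-.2]+o;print(p)
plan(p[0],p[1],.15,.2016)
c=read_camera('top');cv2.imwrite('pics/t2.png',cv2.resize(c['pixels'][120:230,90:280],None,fx=4.2,fy=4.2,interpolation=2))"
```

```text
[ 0.62354744 -0.05294949]
t 9.2 pos [0.6012 0.0626 0.1615] jaw yaw 0.2004 F [ 0.52 -0.22  0.74] open 0.065 q [ 0.02  0.16  1.57 -0.01  1.4  -0.18]
linear [ 0.0213 -0.0022  0.196 ] roll -0.0023 tilt [ 0.0202 -0.0068 -0.9998]
```

View pics/t2.png

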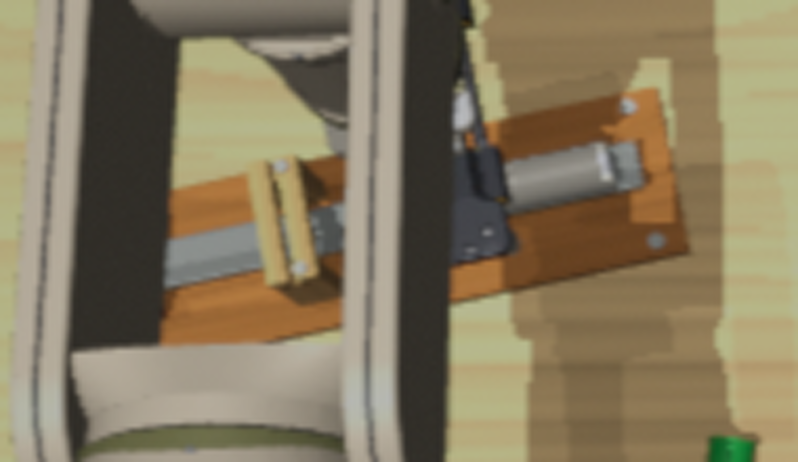

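>>> {"method": "apply_moves", "body": {
  "series": [
    {"jaw":1,"linear":[0,-0.002,0.1],"roll":0},
    {"jaw":1,"linear":[0,-0.002,0.2],"roll":0},
    {"jaw":1,"linear":[0,-0.002,0.2],"roll":0},
    {"jaw":1,"linear":[0,-0.002,0.2],"roll":0},
    {"jaw":1,"linear":[0.08,-0.004,0.2],"roll":0},
    {"jaw":1,"linear":[0.14,-0.006,0.2],"roll":0},
    {"jaw":1,"linear":[0.18,-0.006,0.2],"roll":0},
    {"jaw":1,"linear":[0.18,-0.006,0.2],"roll":0}
  ],
  "force": 20
}}

```text
t: 10.25
tool_pos: [0.6189, -0.0544, 0.0484]
orientation: [1.059, 1.286, -1.056]
force: [-0.8, -0.3, -0.5]
opening: 0.0005
```

```bash
python3 -c "
from h import *
th=.2016;R=np.array([[np.cos(th),-np.sin(th)],[np.sin(th),np.cos(th)]]);o=np.array([.5835,.143])
for y in (-.175,.05):
  p=R@[0,y]+o
  plan(p[0],p[1],.05,.2016)
c=read_camera('wrist');cv2.imwrite('pics/w4.png',cv2.resize(c['pixels'],(800,600)))"
```

```text
t 10.25 pos [ 0.6189 -0.0544  0.0484] jaw yaw 0.2021 F [-0.81 -0.28 -0.47] open 0.0005 q [-0.17  0.32  1.6  -0.    1.22 -0.37]
linear [-0.003   0.0081 -0.0425] roll 0.001 tilt [ 0.0099 -0.0056 -0.9999]
t 10.25 pos [ 0.6189 -0.0544  0.0484] jaw yaw 0.2021 F [-0.81 -0.28 -0.47] open 0.0005 q [-0.17  0.32  1.6  -0.    1.22 -0.37]
linear [-0.0058  0.0083 -0.4175] roll 0.001 tilt [ 0.0099 -0.0056 -0.9999]
```

View pics/w4.png

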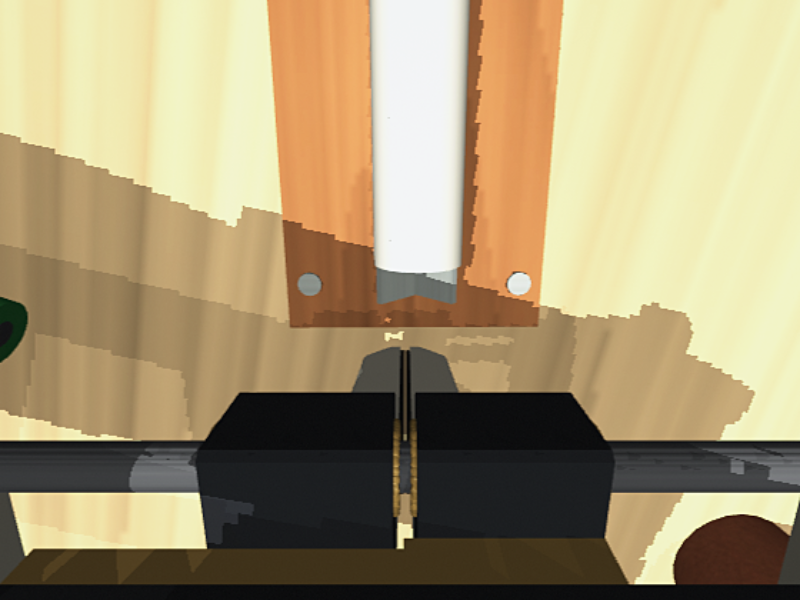

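The prop is seated. Its rear end is at (417,270), and the shut fingers (405) are about 4 mm to the side. I'll centre them and push well short of the nearest stop position.

>>> {"method": "apply_moves", "body": {
  "series": [
    {"jaw":1,"linear":[-0.004,0.0075,-0.01],"roll":0},
    {"jaw":1,"linear":[-0.004,0.0075,-0.03],"roll":0},
    {"jaw":1,"linear":[-0.004,0.0075,-0.04],"roll":0},
    {"jaw":1,"linear":[-0.004,0.0075,-0.048],"roll":0},
    {"jaw":1,"linear":[-0.004,0.0075,-0.056],"roll":0},
    {"jaw":1,"linear":[-0.004,0.0075,-0.064],"roll":0},
    {"jaw":1,"linear":[-0.004,0.0075,-0.073],"roll":0},
    {"jaw":1,"linear":[-0.004,0.0075,-0.082],"roll":0},
    {"jaw":1,"linear":[-0.004,0.0075,-0.091],"roll":0},
    {"jaw":1,"linear":[-0.004,0.0075,-0.1],"roll":0}
  ]
}}

```text
t: 11.55
tool_pos: [0.613, 0.0048, 0.0528]
orientation: [1.06, 1.283, -1.054]
force: [-0.0, -5.3, 3.2]
opening: 0.0004
```

```bash
cat >> h.py <<'E'
def loc():
    th=.2016;R=np.array([[np.cos(th),-np.sin(th)],[np.sin(th),np.cos(th)]]);o=np.array([.5835,.143])
    s=read_state();print("t",round(s["t"],2),"local",((s["tool_pos"][:2]-o)@R).round(4),"z",s["tool_pos"][2].round(4),"F local",(s["force"][:2]@R).round(2),s["force"][2].round(2))
E
python3 -c "
from h import *
loc()
c=read_camera('scene');cv2.imwrite('pics/s2.png',cv2.resize(c['pixels'][205:295,310:470],None,fx=5,fy=5,interpolation=2))"
```

```text
t 11.55 local [ 0.0012 -0.1413] z 0.0528 F local [-1.09 -5.16] 3.23
```

View pics/s2.png

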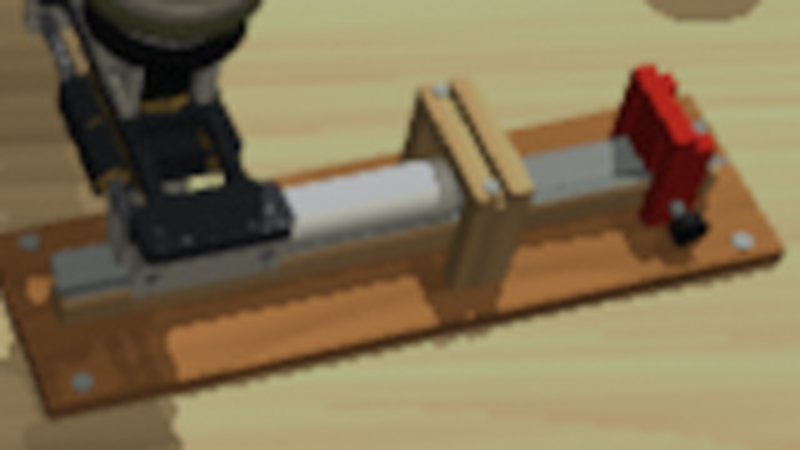

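The prop's lead end is at about (455,180), about to go under the bridge. The stop face meets the base near (643,222), and its top front edge runs from (637,68) to (685,150).

```bash
python3 -c "
from h import *
c=read_camera('scene')
th=.2016;R=np.array([[np.cos(th),-np.sin(th)],[np.sin(th),np.cos(th)]]);o=np.array([.5835,.143])
for n,u,z in [('legfoot',(643,222),.012),('topnear',(685,150),.084),('topfar',(637,72),.084),('baseNE',(782,255),.012),('baseSE',(52,415),.012),('bridge top near -y',(480,205),.088),('br top near +y',(531,192),.088),('prop top end',(437,163),.066),('prop side end',(460,205),.051)]:
  print(n,((ray(c,(310+(u[0]+.5)/5-.5,205+(u[1]+.5)/5-.5),z)[:2]-o)@R).round(4))
"
```

```text
legfoot [0.019  0.1408]
topnear [0.0294 0.1404]
topfar [-0.0239  0.1399]
baseNE [0.0563 0.2015]
baseSE [ 0.0582 -0.1952]
bridge top near -y [0.0397 0.0244]
br top near +y [0.0382 0.0521]
prop top end [-0.0057  0.025 ]
prop side end [0.012  0.0329]
```

>>> {"method": "apply_moves", "body": {
  "series": [
    {"jaw":1,"linear":[0,0,-0.01],"roll":0},
    {"jaw":1,"linear":[0.001,-0.001,-0.02],"roll":0},
    {"jaw":1,"linear":[0.002,-0.002,-0.03],"roll":0},
    {"jaw":1,"linear":[0.003,-0.002,-0.04],"roll":0},
    {"jaw":1,"linear":[0.003,-0.002,-0.05],"roll":0},
    {"jaw":1,"linear":[0.003,-0.002,-0.06],"roll":0},
    {"jaw":1,"linear":[0.003,-0.002,-0.07],"roll":0},
    {"jaw":1,"linear":[0.003,-0.002,-0.08],"roll":0},
    {"jaw":1,"linear":[0.003,-0.002,-0.09],"roll":0},
    {"jaw":1,"linear":[0.003,-0.002,-0.1],"roll":0},
    {"jaw":1,"linear":[0.003,-0.002,-0.11],"roll":0},
    {"jaw":1,"linear":[0.003,-0.002,-0.12],"roll":0},
    {"jaw":1,"linear":[0.003,-0.002,-0.13],"roll":0},
    {"jaw":1,"linear":[0.003,-0.002,-0.138],"roll":0},
    {"jaw":1,"linear":[0.003,-0.002,-0.145],"roll":0},
    {"jaw":1,"linear":[0.003,-0.002,-0.15],"roll":0}
  ]
}}

```text
t: 13.65
tool_pos: [0.5945, 0.093, 0.051]
orientation: [1.06, 1.281, -1.053]
force: [0.1, -8.4, 6.9]
opening: 0.0005
```

```bash
python3 -c "
from h import *
loc()
c=read_camera('scene');cv2.imwrite('pics/s3.png',cv2.resize(c['pixels'][205:285,370:470],None,fx=7,fy=7,interpolation=2))"
```

```text
t 13.65 local [ 0.0007 -0.0512] z 0.051 F local [-1.58 -8.21] 6.91
```

View pics/s3.png

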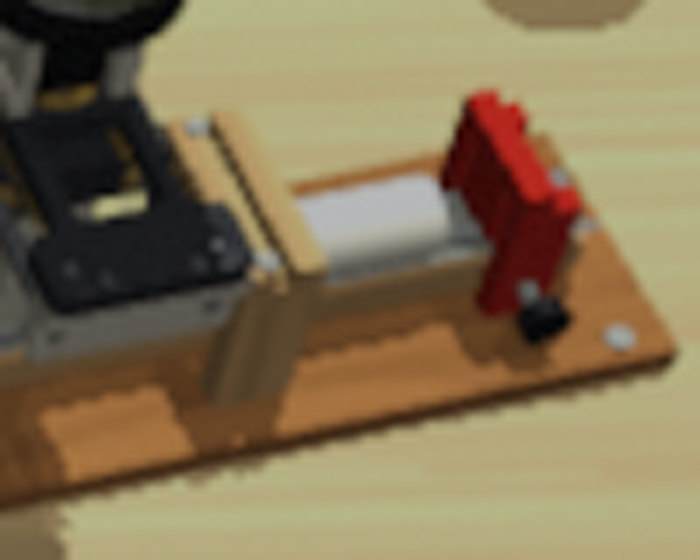

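The lead end is still roughly 20 mm short of the stop. The upward force shows the fingertips pressing down a little, so I'll ease up and go on slower.

>>> {"method": "apply_moves", "body": {
  "series": [
    {"jaw":1,"linear":[-0.003,0,0.001],"roll":0},
    {"jaw":1,"linear":[-0.003,0,-0.003],"roll":0},
    {"jaw":1,"linear":[-0.003,0,-0.006],"roll":0},
    {"jaw":1,"linear":[-0.003,0,-0.009],"roll":0},
    {"jaw":1,"linear":[-0.003,0,-0.012],"roll":0},
    {"jaw":1,"linear":[-0.003,0,-0.015],"roll":0},
    {"jaw":1,"linear":[-0.003,0,-0.017],"roll":0}
  ]
}}

```text
t: 14.58
tool_pos: [0.5921, 0.1037, 0.0525]
orientation: [1.06, 1.282, -1.053]
force: [-0.3, -1.7, -0.8]
opening: 0.0003
```

```bash
python3 -c "
from h import *
loc()"
```

```text
t 14.57 local [ 0.0006 -0.0403] z 0.0525 F local [-0.62 -1.64] -0.82
```

>>> {"method": "apply_moves", "body": {
  "series": [
    {"jaw":1,"linear":[0,0,-0.002],"roll":0},
    {"jaw":1,"linear":[0,0,-0.004],"roll":0},
    {"jaw":1,"linear":[0,0,-0.006],"roll":0}
  ]
}}

```text
t: 14.95
tool_pos: [0.5914, 0.1072, 0.0525]
orientation: [1.06, 1.282, -1.053]
force: [-0.8, -1.2, -0.7]
opening: 0.0006
```

>>> {"method": "apply_moves", "body": {
  "series": [
    {"jaw":1,"linear":[0,0,-0.002],"roll":0},
    {"jaw":1,"linear":[0,0,-0.003],"roll":0}
  ]
}}

```text
t: 15.2
tool_pos: [0.591, 0.1091, 0.0524]
orientation: [1.06, 1.282, -1.053]
force: [-0.1, -1.6, -2.0]
opening: 0.0003
```

```bash
python3 -c "
from h import *
loc()
c=read_camera('scene');cv2.imwrite('pics/s4.png',cv2.resize(c['pixels'][205:285,370:470],None,fx=7,fy=7,interpolation=2))"
```

```text
t 15.2 local [ 0.0006 -0.0348] z 0.0524 F local [-0.43 -1.59] -2.01
```

View pics/s4.png

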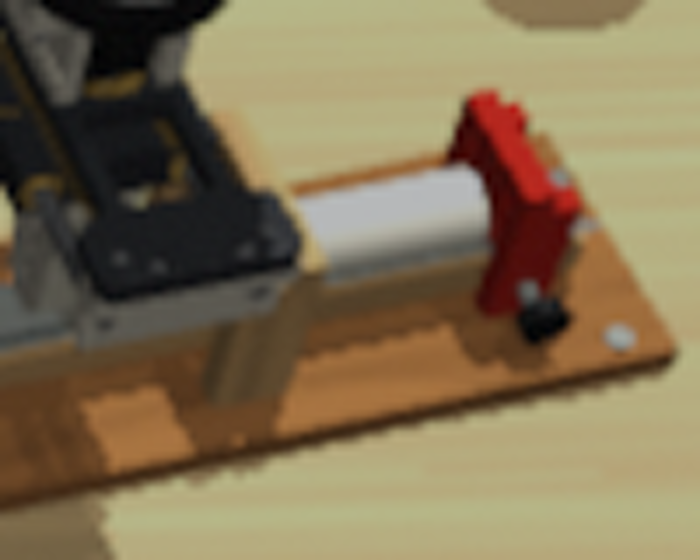

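The prop end (490,210) is now almost at the stop face, and the stop hasn't moved. I'll feel forward in steps of about 1 mm.

>>> {"method": "apply_moves", "body": {
  "series": [
    {"jaw":1,"linear":[0,0,-0.001],"roll":0},
    {"jaw":1,"linear":[0,0,-0.002],"roll":0}
  ]
}}

```text
t: 15.5
tool_pos: [0.5908, 0.1103, 0.0525]
orientation: [1.06, 1.282, -1.053]
force: [0.9, -0.9, -0.2]
opening: 0.0007
```

>>> {"method": "apply_moves", "body": {
  "series": [
    {"jaw":1,"linear":[0,0,-0.001],"roll":0},
    {"jaw":1,"linear":[0,0,-0.002],"roll":0}
  ]
}}

```text
t: 15.75
tool_pos: [0.5905, 0.1115, 0.0525]
orientation: [1.06, 1.282, -1.053]
force: [1.0, -1.3, -0.2]
opening: 0.0004
```

>>> {"method": "apply_moves", "body": {
  "series": [
    {"jaw":1,"linear":[0,0,-0.001],"roll":0},
    {"jaw":1,"linear":[0,0,-0.0015],"roll":0}
  ]
}}

```text
t: 16.0
tool_pos: [0.5904, 0.1122, 0.0525]
orientation: [1.06, 1.282, -1.053]
force: [0.8, -3.3, 0.0]
opening: 0.0007
```

>>> {"method": "apply_moves", "body": {
  "series": [
    {"jaw":1,"linear":[0,0,-0.0006],"roll":0},
    {"jaw":1,"linear":[0,0,-0.0006],"roll":0}
  ]
}}

```text
t: 16.25
tool_pos: [0.5904, 0.1122, 0.0525]
orientation: [1.06, 1.281, -1.053]
force: [0.6, -2.7, -0.6]
opening: 0.0009
```

>>> {"method": "apply_moves", "body": {
  "series": [
    {"jaw":1,"linear":[0,0,-0.0008],"roll":0},
    {"jaw":1,"linear":[0,0,-0.0012],"roll":0}
  ]
}}

```text
t: 16.5
tool_pos: [0.5904, 0.1122, 0.0525]
orientation: [1.059, 1.28, -1.054]
force: [0.4, -7.6, -0.6]
opening: 0.0004
```

The force is 7.6 N with no movement, against about 1.5 N when sliding, so the prop is against the stop. I'll back off and lift.

>>> {"method": "apply_moves", "body": {
  "series": [
    {"jaw":1,"linear":[0,0,0.01],"roll":0},
    {"jaw":1,"linear":[0,0,0.04],"roll":0},
    {"jaw":1,"linear":[0,0,0.1],"roll":0},
    {"jaw":1,"linear":[0,0,0.1],"roll":0},
    {"jaw":1,"linear":[-0.1,0,0.1],"roll":0},
    {"jaw":1,"linear":[-0.2,0,0.2],"roll":0},
    {"jaw":1,"linear":[-0.25,0,0.35],"roll":0},
    {"jaw":1,"linear":[-0.25,0,0.35],"roll":0},
    {"jaw":1,"linear":[-0.25,0,0.35],"roll":0},
    {"jaw":1,"linear":[-0.25,0,0.35],"roll":0}
  ]
}}

```text
t: 17.75
tool_pos: [0.6299, -0.0918, 0.2042]
orientation: [1.06, 1.281, -1.054]
force: [0.8, 0.1, -0.1]
opening: 0.0004
```

```bash
python3 -c "
from h import *
loc()
c=read_camera('scene');cv2.imwrite('pics/s5.png',cv2.resize(c['pixels'][180:285,310:470],None,fx=5,fy=5,interpolation=2))"
```

```text
t 17.75 local [-0.0016 -0.2393] z 0.2042 F local [ 0.79 -0.07] -0.11
```

The picture limit is reached, so I'll check numerically: has the stop shifted since before contact, and where is the end of the white prop?

```bash
python3 -c "
from h import *
p=read_camera('scene')['pixels']
a=cv2.resize(p[205:285,370:470],None,fx=7,fy=7,interpolation=2)
def st(i):
  i=i.astype(int);m=(i[...,2]>120)&(i[...,1]<60)&(i[...,0]<60);y,x=np.nonzero(m);return x.mean().round(2)/7,y.mean().round(2)/7,m.sum()
b=cv2.imread('pics/s3.png'); d=cv2.imread('pics/s4.png')
for i in(b,d,a): print(st(i))
for i in(d,a): print(i[210,430:520:6].sum(-1))
"; python3 -c "
from plant import *
print(close_job())"
```

```text
(np.float64(74.14142857142858), np.float64(21.892857142857142), np.int64(4022))
(np.float64(74.14285714285714), np.float64(21.897142857142857), np.int64(4025))
(np.float64(74.16142857142857), np.float64(21.825714285714287), np.int64(4017))
[549 548 544 544 543 540 536 533 531 487 250  76  84  91  81]
[533 532 530 529 527 523 521 515 512 479 385 259 145  76  73]
the job is handed in; nothing more can be done
None
```

The white prop lies in the V-groove under the saw bridge, with its end against the red stop. I let go of it, moved the arm clear and handed the job in at about 18 s of the 59 s.

- **Laying in:** I gripped the prop at its middle on the rack and lowered it into the open part of the groove. On the first lowering it came down about 3 mm to one side and met the flank with about 20 N. I raised it, corrected sideways, and it then seated at the expected height. I didn't touch the other two props.
- **Pushing:** With the fingers shut I pushed the rear end along the groove. The force reached about 8 N partway because the fingertips pressed down slightly. After easing up, it slid with about 1.5 N.
- **Feeling for the stop:** Near the stop I went in steps of about 1 mm or less. At the end the force rose to 7.6 N with no movement, below the roughly 12 N at which the stop slips. I took that as contact and backed off.
- **Last checks:** The stop's image centre moved less than 0.1 px between before contact and after backing off, so it does not appear to have shifted. In the same comparison the prop's end had moved on to the stop face. The tool force was about zero with the arm clear.
- **Not checked:** The 12-picture limit kept me from viewing the final picture, so these last checks are numeric only. I didn't look at the rack again after lifting the prop.

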